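Fetch the brass weight from behind the sprung flap and set it on the balance

ROBOT

A 6-joint arm with a two-finger parallel gripper is mounted at the origin on a cart in front of the work surface, level with it; the furniture and walls round the work are solid. World frame = base frame: x ahead of the robot, y to its left, z up, the work surface at z = 0. Lengths are in m, angles in degrees, forces in N, time in s.
With the tool pointing down it reaches from about 0.4 to 0.825 m from the base axis. Payload 7 kg.
Tool frame: the origin (TCP) lies at the very end of the fingers, on their centre line; the grasp point (between the pads) lies 19 mm behind it; z points along the fingers, y is the line along which they close (so a half turn about z gives the same grasp; the last joint's range is limited). The gripper opens to 88 mm and grips with 3 to 60 N. Pads are 19 mm wide; open, the fingers measure 130 mm over their backs; the gripper's body (78 mm by 193 mm) begins 47 mm behind the grasp point.
Start: joints at [-52.592, 20.546, 0.682, 0, -70.136, -16.507], TCP at [0.241, -0.631, 0.227] pointing down, gripper open.
Joint ranges: [-176.03, 176.03], [-82.01, 121.73], [-58.28, 71.71], [-173.87, 95.51], [-174.79, -0.11], [-173.66, 173.66]. Speed limits (degrees/s): [136.94, 136.94, 172.46, 180, 180, 180].

INTERFACE

Orientations are given as [roll, pitch, yaw] about the fixed x, y, z axes, in that order (R = Rz(yaw) Ry(pitch) Rx(roll)).
In Python, from plant import ctrl, cams, workorder gives the robot as it stands.
- The arm moves only by the tool play_rows, never from a script. Its argument "motion" is a list of rows, each an object of numbers: "x", "y", "z": the shift along the tool's x, y, z normalised to -1 to 1, where 1 is 0.025 m; "rx", "ry", "rz": the turn, a rotation vector about the tool's x, y, z normalised to -1 to 1, where 1 is 4 degrees. A call has 1 to 20 rows; each row shifts and turns the commanded pose from where the row before left it, along the tool's axes as they then stand; what a row does not reach is not made up. A row lasts 1/8 s, in which the tool goes at most 62.5 mm and 10.7 degrees, less where a joint would pass 70% of its speed; a pose out of reach is approached as far as the arm can. A call with a number of a shift or a turn outside -1 to 1 is refused whole. A call with a gripper value outside its range is refused whole. "fingers" is the opening, from -1 (shut) to 1 (fully open), set as the call begins (left out, the last holds). The fingers move at their own pace and stop on an object; the grip force is fixed at half the most. Time passes only in rows, so rows that do not move let the fingers close. It gives the time, the measured TCP pose, the force, the opening and the grip force at its end, in the units of the state.
- ctrl.get_obs(): the state, without advancing time (a new reading comes with each control period).
- cams.snapshot(name): name is "scene" or "top" or "wrist"; returns the picture (420x560x3 uint8, blue, green, red); there is no depth.
- cams.get_calibration(name): a dict with "vertical_fov" (degrees; the focal length in pixels is half the picture's height over the tangent of half this angle, whatever the lens; pixels are square), "cx", "cy" (the principal point, pixels), "position" and "rotation" of the camera in the world. Camera axes: x right, y up, looking along -z (the intrinsics and any distortion apply to the point x, -y, -z); pixel columns grow to the right and rows downward; lengths in m; the calibration is good to about 2 mm. A picture is of the moment at which its call begins: read the wrist's pose just before it. get_calibration takes no time and is no camera call; for the wrist camera it gives the pose at the moment of the call.
- workorder.close_job(): hands the job in; it is judged then, once.
The state is a dict: "clock": time; "joint_pos": joint angles; "qvel": joint speeds; "tau": joint torques, N m; "tool_pos": TCP position; "orientation": TCP orientation; "force": force on the tool from outside, world axes, zero at the start; "moment": the same for the moment, N m; "opening": finger opening in m; "gripper_force": force on a finger pad.
Only numpy, scipy, OpenCV 4.12 (cv2) and the standard library are available. Lean on these libraries where they do the work, as an engineer would, in place of code of your own. Each camera call takes 0.05 s, during which the arm holds its last target. There are 200 camera calls.

TASK

The balance is to be checked with the brass calibration weight, which stands in the white weight case behind a clear flap that springs shut. Hold the flap back with the hand while you reach in behind it and take the brass weight, then set it down gently, upright, in the middle of the balance's round pan and let go. Leave the steel weight standing where it is, and let the flap spring shut again.

Things in the scene. Friction and masses are not known exactly. Their poses are not given: they have to be found in the camera images.
- brass_weight: Yellow brass calibration weight, 0.1 kg, standing on the case floor in its left or right place (the steel one has the other): round body 26 mm in diameter, 22 mm high, with a 13 mm knob on top, 28 mm high in all. Origin: centre of its underside; z up. Grip it round the body.
- steel_weight: Grey steel weight of the same shape, size and origin as the brass one, beside it in the case, about 84 mm away between centres. It stays there.
- case: White tray, fixed, 140 (x) by 230 mm (y). Origin: centre of underside; x from flap hinge (robot's side) to back wall, y along the flap. Floor at z 6 mm; side walls 30 mm high, inner faces y +-110; back wall 36 high, inner face x 64; front lip 9 high. Weights stand near x -10, y +-42. Flap hinge at x -62, z 10.
- flap (a joint): Clear flap, blue edge bar, 212 mm wide, 70 long. At 0 (shut) it leans 55 deg back over the weights, not touching them: edge at case x -5, z 50 mm, 60 mm from the back wall. Enter that gap and push to case -x; value grows to 0.96 rad (upright). Weak spring (1 N at edge, 2 N upright) shuts it. 22 mm fingers at a weight's centre hold it at 0.4 rad, edge 70 mm high.
- pan (a point): Centre of the top of the balance's round steel pan, 92 mm in diameter, 46 mm above the bench; z up. The balance (white, 150 x 120 mm, green display on the robot's side) is fixed and the pan does not move.
Mind the look-alikes: they are no part of the job. Of the things that look like the part that bears pan, the larger one is meant.

How it is judged:
By the outcome, as a careful person would: the job done as asked, in the order asked, and still so for the second after the job is handed in, with the robot touching nothing.
It also fails if it takes over 38 s, if anything falls off the work surface, if the arm or the gripper's body presses on something with over 40 N, if the wrist force passes 120 N, or if a joint passes its speed limit or range.

## Working session

There is one attempt and no reset: what is moved stays moved. The work goes in short steps, Python scripts to look and compute and a tool call to move; the robot and the scene stay as the last step left them, time stands still between calls to the robot, and variables do not carry over. Pictures are saved under pics/ and viewed, at most 10 in all, crops included, and the job is handed in when it is done.

Besides the shell and the picture viewer there is one more tool, called after "Call:" by a JSON object that holds its "op" and its "data". play_rows: Moves the arm, as the interface text tells. Its arguments: {"type":"object","properties":{"motion":{"type":"array"},"fingers":{"type":"number"}},"required":["motion"]}

```bash
mkdir -p pics; python3 - <<'E'
from plant import ctrl,cams
import cv2,numpy as np
np.set_printoptions(precision=4,suppress=True)
for n in("top","scene"):
    c=cams.get_calibration(n);print(n,c)
    cv2.imwrite(f"pics/{n}0.png",cams.snapshot(n))
print(ctrl.get_obs())
E
```

```text
top {'vertical_fov': 57.10244515023028, 'cx': 279.5110624217317, 'cy': 208.0460329358845, 'position': array([0.2991, 0.0744, 0.8804]), 'rotation': array([ 12.3213,   0.1375, -90.3072])}
scene {'vertical_fov': 50.00317407913559, 'cx': 281.2775849028033, 'cy': 215.89187276249913, 'position': array([-0.0731,  0.4051,  0.6939]), 'rotation': array([  44.2182,    1.0211, -120.4736])}
{'clock': 0.1, 'joint_pos': array([-52.5917,  20.5867,   0.6368,  -0.0142, -70.1351, -16.5067]), 'qvel': array([-0.0572, -0.1045,  0.2146,  0.0035,  0.0479, -0.0318]), 'tau': array([ -0.0005, -58.4164,  29.3756,   7.0155,   0.0102,  -0.0001]), 'tool_pos': array([ 0.2406, -0.6302,  0.2257]), 'orientation': array([ 179.9147,   -0.0114, -159.1032]), 'force': array([-0.5793, -0.2377, -0.3476]), 'moment': array([ 0.035 ,  0.017 , -0.0179]), 'gripper_force': 0.0, 'opening': 0.08731507338087047}
```

View pics/top0.png

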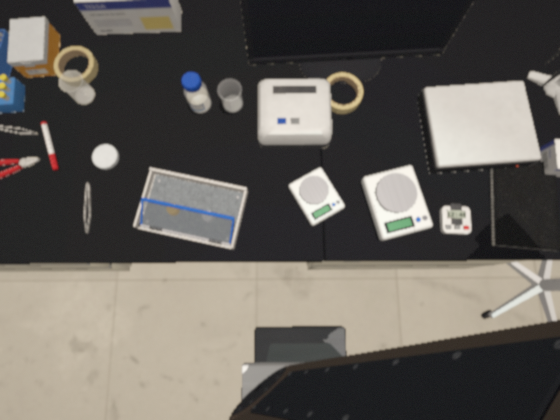

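View pics/scene0.png

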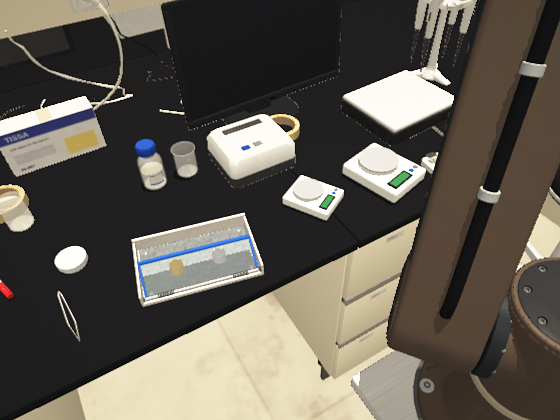

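The top view shows the case near (190,207) with brass on its left. The larger balance is near (397,203), and the smaller look-alike is at (316,195). I'll enlarge both.

```bash
python3 - <<'E'
import cv2,numpy as np
t=cv2.imread("pics/top0.png");s=cv2.imread("pics/scene0.png")
a=cv2.resize(t[160:255,125:255],(780,570),interpolation=cv2.INTER_CUBIC)
b=cv2.resize(s[205:310,120:270],(798,559),interpolation=cv2.INTER_CUBIC)
cv2.imwrite("pics/a.png",a);cv2.imwrite("pics/b.png",b)
c=np.hstack([cv2.resize(t[160:245,355:440],(400,400),interpolation=3),cv2.resize(s[135:205,335:435],(400,280),interpolation=3)[:,:].copy() if 0 else cv2.copyMakeBorder(cv2.resize(s[135:205,335:435],(400,280),interpolation=2),0,120,0,0,0)])
cv2.imwrite("pics/c.png",c)
E
```

```text
(no output)
```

View pics/a.png

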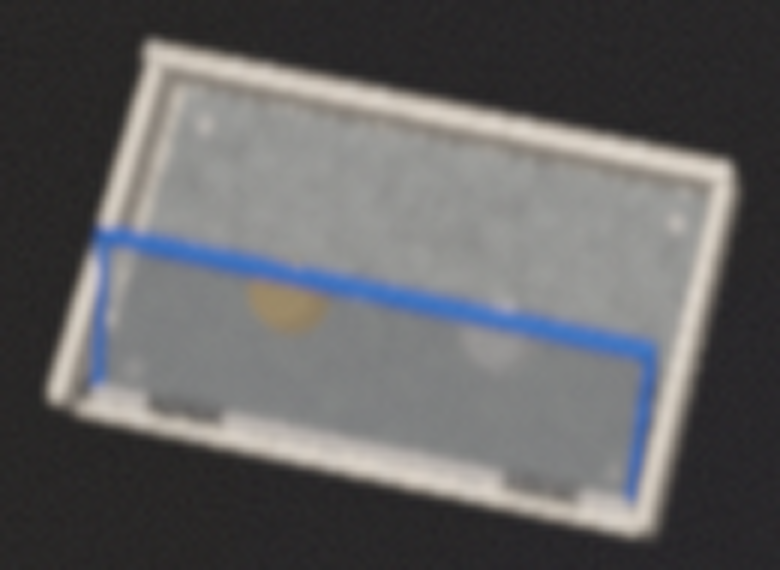

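View pics/b.png

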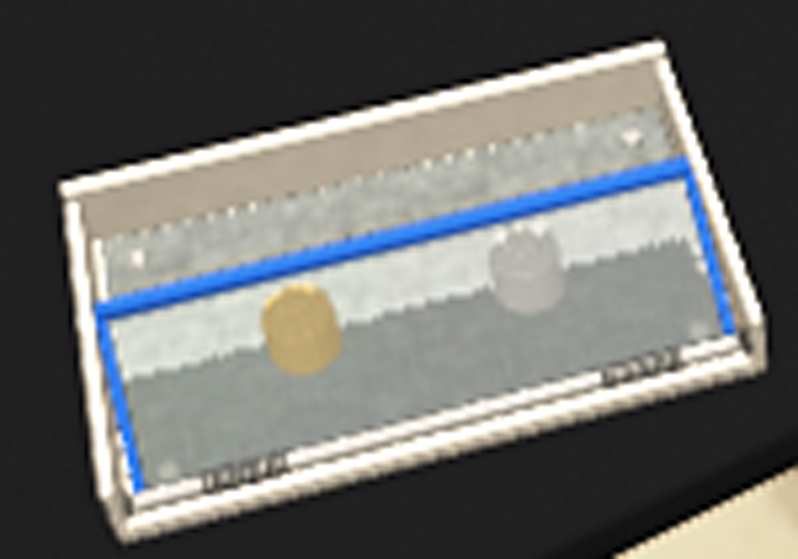

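View pics/c.png

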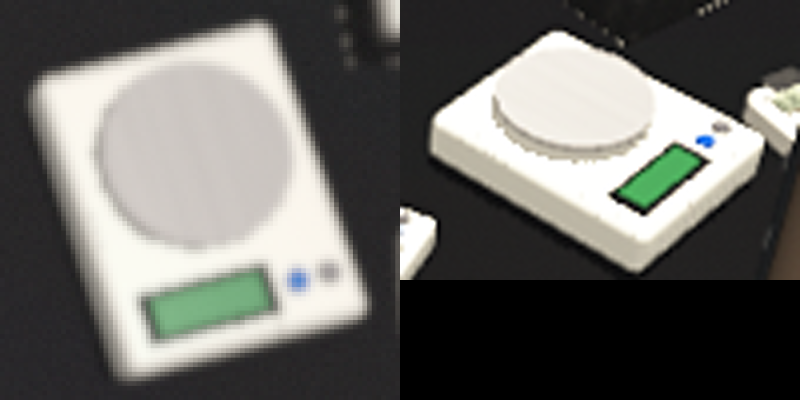

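The crops show the brass at a(288,295) and b(302,330), with the steel to its right and the flap bar clear in both. The large pan is centred at c(195,153) in the top view and c(575,97) in the scene view.

```bash
cat >h.py <<'E'
from plant import ctrl,cams
import numpy as np
from scipy.spatial.transform import Rotation as R
from scipy.optimize import least_squares
np.set_printoptions(precision=4,suppress=True)
def ray(n,p,c=None):
    c=c or cams.get_calibration(n);f=210/np.tan(np.radians(c['vertical_fov']/2))
    d=R.from_euler('xyz',c['rotation'],degrees=True).apply([(p[0]-c['cx'])/f,-(p[1]-c['cy'])/f,-1]);return np.array(c['position']),d
def at(n,p,z):
    o,d=ray(n,p);return (o+d*(z-o[2])/d[2])[:2]
def crop(p,off,s): return (np.array(p)+.5)/s-.5+off
E
python3 - <<'E'
from h import *
A=lambda p:crop(p,(125,160),6);B=lambda p:crop(p,(120,205),5.32)
print('brass',at('top',A((288,294)),.028),at('scene',B((302,332)),.018))
print('steel',at('scene',B((527,272)),.018))
print('pan',at('top',crop((195,153),(355,160),4.706),.046),at('scene',crop((575,97),(335,135),4),.046))
obs=[]
L=[(A,'top',(147,42),(70,115),.036),(A,'top',(737,163),(70,-115),.036),(A,'top',(48,400),(-70,115),.030),(A,'top',(655,535),(-70,-115),.03),
(A,'top',(98,237),(-5,106),.05),(A,'top',(655,345),(-5,-106),.05),
(B,'scene',(62,187),(70,115),.036),(B,'scene',(663,43),(70,-115),.036),(B,'scene',(97,310),(-5,106),.05),(B,'scene',(688,168),(-5,-106),.05)]
W=np.array([at(n,f(p),z) for f,n,p,m,z in L]);M=np.array([l[3] for l in L])/1000
def pr(v):
    c,s=np.cos(v[2]),np.sin(v[2]);return M@np.array([[c,s],[-s,c]])+v[:2]
r=least_squares(lambda v:(pr(v)-W).ravel(),[.4,.3,-.2],loss='soft_l1',f_scale=.003)
v=r.x;print(v,np.degrees(v[2]));print(np.c_[W,pr(v)-W])
c,s=np.cos(v[2]),np.sin(v[2])
for y in(.042,-.042):print(v[:2]+np.array([[c,-s],[s,c]])@[-.01,y])
E
```

```text
brass [0.4855 0.3173] [0.4873 0.3202]
steel [0.4705 0.2398]
pan [ 0.5162 -0.1848] [ 0.3985 -0.3764]
[ 0.4881  0.277  -0.2168] -12.421513352551305
[[ 0.5827  0.3743 -0.0015 -0.    ]
 [ 0.5334  0.1479 -0.0016  0.0017]
 [ 0.4452  0.404  -0.0006  0.0004]
 [ 0.3936  0.1768  0.0015  0.0029]
 [ 0.5026  0.3824  0.0034 -0.0008]
 [ 0.4608  0.1758 -0.0003 -0.0013]
 [ 0.5817  0.3736 -0.0005  0.0007]
 [ 0.5324  0.1508 -0.0007 -0.0012]
 [ 0.5064  0.3811 -0.0004  0.0005]
 [ 0.4585  0.1775  0.002  -0.0029]]
[0.4874 0.3202]
[0.4693 0.2381]
```

Call:
{"op": "play_rows", "data": {"motion": [{"y": 1,"x": -0.4,"rz": 0.925},{"y": 1,"x": -0.4,"rz": 0.925},{"y": 1,"x": -0.4,"rz": 0.925},{"y": 1,"x": -0.4,"rz": 0.925},{"y": 1,"x": -0.4,"rz": 0.925},{"y": 1,"x": -0.4,"rz": 0.925},{"y": 1,"x": -0.4,"rz": 0.925},{"y": 1,"x": -0.4,"rz": 0.925},{"y": 1,"x": -0.4,"rz": 0.925}], "fingers": 0.25}}

```text
$.motion[0]: bad value
```

```bash
cat >>h.py <<'E'
v=np.array([.4881,.277,-.2168])
def c2w(x,y):
    c,s=np.cos(v[2]),np.sin(v[2]);return v[:2]+np.array([[c,-s],[s,c]])@[x,y]
def delta(x,y,z):
    o=ctrl.get_obs();T=R.from_euler('xyz',o['orientation'],degrees=True)
    print('t',o['clock'],'tcp',o['tool_pos'],o['orientation'],'F',o['force'],'op',o['opening'],o['gripper_force'])
    print('units',T.inv().apply(np.array([x,y,z])-o['tool_pos'])/.025)
E
python3 - <<'E'
from h import *
print('pan',at('top',crop((195,153),(355,160),4.706),.046),at('scene',crop((175,97),(335,135),4),.046))
delta(*c2w(.034,.042),.11)
E
```

```text
pan [ 0.5162 -0.1848] [ 0.5169 -0.1851]
t 0.1 tcp [ 0.2406 -0.6302  0.2257] [ 179.9147   -0.0114 -159.1032] F [-0.5793 -0.2377 -0.3476] op 0.08731507338087047 0.0
units [-24.252   31.0194   4.6701]
```

Call:
{"op": "play_rows", "data": {"motion": [{"x": -0.4,"y": 1,"z": 0,"rx": 0,"ry": 0,"rz": 0.925},{"x": -0.4,"y": 1,"z": 0,"rx": 0,"ry": 0,"rz": 0.925},{"x": -0.4,"y": 1,"z": 0,"rx": 0,"ry": 0,"rz": 0.925},{"x": -0.4,"y": 1,"z": 0,"rx": 0,"ry": 0,"rz": 0.925},{"x": -0.4,"y": 1,"z": 0,"rx": 0,"ry": 0,"rz": 0.925},{"x": -0.4,"y": 1,"z": 0,"rx": 0,"ry": 0,"rz": 0.925},{"x": -0.4,"y": 1,"z": 0,"rx": 0,"ry": 0,"rz": 0.925},{"x": -0.4,"y": 1,"z": 0,"rx": 0,"ry": 0,"rz": 0.925},{"x": -0.4,"y": 1,"z": 0,"rx": 0,"ry": 0,"rz": 0.925}], "fingers": 0.25}}

```text
clock: 1.23
tool_pos: [0.3055, -0.3995, 0.2263]
orientation: [180.0, -0.0, 167.5]
force: [-0.0, -0.1, 0.4]
opening: 0.0548
gripper_force: 0.0
```

```bash
python3 -c "
from h import *
delta(*c2w(.034,.042),.11)"
```

```text
t 1.225 tcp [ 0.3055 -0.3995  0.2263] [179.9833  -0.0203 167.4677] F [-0.0191 -0.0993  0.4363] op 0.0547668724391533 0.0
units [-2.6158 29.6822  4.6614]
```

Call:
{"op": "play_rows", "data": {"motion": [{"x": -0.44,"y": 1,"z": 0,"rx": 0,"ry": 0,"rz": 0},{"x": -0.44,"y": 1,"z": 0,"rx": 0,"ry": 0,"rz": 0},{"x": -0.44,"y": 1,"z": 0,"rx": 0,"ry": 0,"rz": 0},{"x": -0.44,"y": 1,"z": 0,"rx": 0,"ry": 0,"rz": 0},{"x": -0.44,"y": 1,"z": 0,"rx": 0,"ry": 0,"rz": 0},{"x": -0.44,"y": 1,"z": 0,"rx": 0,"ry": 0,"rz": 0},{"x": 0,"y": 1,"z": 0,"rx": 0,"ry": 0,"rz": 0},{"x": 0,"y": 1,"z": 0,"rx": 0,"ry": 0,"rz": 0},{"x": 0,"y": 1,"z": 0,"rx": 0,"ry": 0,"rz": 0},{"x": 0,"y": 1,"z": 0,"rx": 0,"ry": 0,"rz": 0},{"x": 0,"y": 1,"z": 0,"rx": 0,"ry": 0,"rz": 0},{"x": 0,"y": 1,"z": 0,"rx": 0,"ry": 0,"rz": 0},{"x": 0,"y": 1,"z": 0,"rx": 0,"ry": 0,"rz": 0},{"x": 0,"y": 1,"z": 0,"rx": 0,"ry": 0,"rz": 0},{"x": 0,"y": 1,"z": 0,"rx": 0,"ry": 0,"rz": 0},{"x": 0,"y": 1,"z": 0,"rx": 0,"ry": 0,"rz": 0},{"x": 0,"y": 1,"z": 0,"rx": 0,"ry": 0,"rz": 0},{"x": 0,"y": 1,"z": 0,"rx": 0,"ry": 0,"rz": 0},{"x": 0,"y": 1,"z": 0,"rx": 0,"ry": 0,"rz": 0},{"x": 0,"y": 1,"z": 0,"rx": 0,"ry": 0,"rz": 0}]}}

```text
clock: 3.72
tool_pos: [0.4771, 0.0744, 0.2263]
orientation: [-180.0, -0.0, 167.6]
force: [1.1, -0.1, 0.4]
opening: 0.0548
gripper_force: 0.0
```

Call:
{"op": "play_rows", "data": {"motion": [{"x": 0,"y": 1,"z": 0.4,"rx": 0,"ry": 0,"rz": 0},{"x": 0,"y": 1,"z": 0.4,"rx": 0,"ry": 0,"rz": 0},{"x": 0,"y": 1,"z": 0.4,"rx": 0,"ry": 0,"rz": 0},{"x": 0,"y": 1,"z": 0.5,"rx": 0,"ry": 0,"rz": 0},{"x": 0,"y": 1,"z": 0.5,"rx": 0,"ry": 0,"rz": 0},{"x": 0,"y": 1,"z": 0.5,"rx": 0,"ry": 0,"rz": 0},{"x": 0,"y": 1,"z": 0.5,"rx": 0,"ry": 0,"rz": 0},{"x": 0,"y": 1,"z": 0.5,"rx": 0,"ry": 0,"rz": 0},{"x": 0,"y": 1,"z": 0.5,"rx": 0,"ry": 0,"rz": 0},{"x": 0,"y": 0.68,"z": 0.45,"rx": 0,"ry": 0,"rz": 0},{"x": 0,"y": 0,"z": 0,"rx": 0,"ry": 0,"rz": 0}]}}

```text
clock: 5.1
tool_pos: [0.5289, 0.3108, 0.1088]
orientation: [-179.9, -0.1, 167.6]
force: [0.0, -0.7, 1.0]
opening: 0.0546
gripper_force: 0.0
```

```bash
python3 -c "
from h import *
import cv2
delta(*c2w(.034,.042),.011)
print(cams.get_calibration('wrist'))
cv2.imwrite('pics/w1.png',cams.snapshot('wrist'))"
```

```text
t 5.1 tcp [0.5289 0.3108 0.1088] [-179.8969   -0.066   167.6424] F [ 0.0487 -0.6827  0.9757] op 0.054607360658575035 0.0
units [-0.0593  0.0169  3.9101]
{'vertical_fov': 64.50615778212716, 'cx': 277.6215436874736, 'cy': 213.90998698025686, 'position': array([0.449 , 0.3278, 0.2668]), 'rotation': array([-17.499 ,   0.0283,  77.6361])}
```

View pics/w1.png

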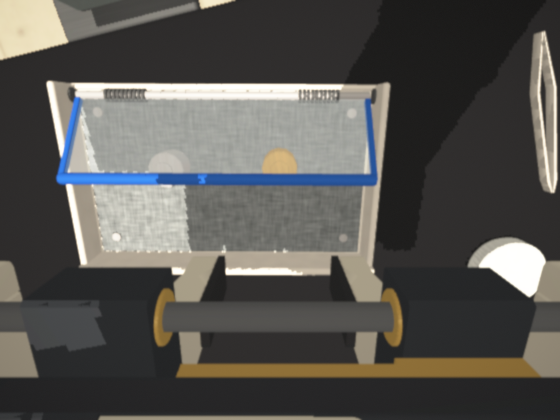

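The wrist view shows brass at (280,163), centred between the fingers at columns 205 and 352. The bar is at row 180, so the gap behind it is clear for the fingers to go down.

Call:
{"op": "play_rows", "data": {"motion": [{"x": 0,"y": 0,"z": 0.6,"rx": 0,"ry": 0,"rz": 0},{"x": 0,"y": 0,"z": 0.6,"rx": 0,"ry": 0,"rz": 0},{"x": 0,"y": 0,"z": 0.6,"rx": 0,"ry": 0,"rz": 0},{"x": 0,"y": 0,"z": 0.6,"rx": 0,"ry": 0,"rz": 0},{"x": 0,"y": 0,"z": 0.6,"rx": 0,"ry": 0,"rz": 0},{"x": 0,"y": 0,"z": 0.5,"rx": 0,"ry": 0,"rz": 0},{"x": 0,"y": 0,"z": 0.4,"rx": 0,"ry": 0,"rz": 0},{"x": 0,"y": 0,"z": 0,"rx": 0,"ry": 0,"rz": 0}]}}

```text
clock: 6.15
tool_pos: [0.5289, 0.3096, 0.0119]
orientation: [-179.9, -0.0, 167.6]
force: [-0.1, 0.2, 0.6]
opening: 0.0552
gripper_force: 0.0
```

```bash
python3 -c "
from h import *
print(at('wrist',(280,163),.03)) if 0 else None
delta(*c2w(-.01,.042),.010)"
```

```text
t 6.15 tcp [0.5289 0.3096 0.0119] [-179.9279   -0.044   167.5965] F [-0.1117  0.242   0.5963] op 0.055150266335289015 0.0
units [1.7125 0.0545 0.0776]
```

Call:
{"op": "play_rows", "data": {"motion": [{"x": 0.22,"y": 0,"z": 0.06,"rx": 0,"ry": 0,"rz": 0},{"x": 0.22,"y": 0.05,"z": 0,"rx": 0,"ry": 0,"rz": 0},{"x": 0.22,"y": 0,"z": 0,"rx": 0,"ry": 0,"rz": 0},{"x": 0.22,"y": 0,"z": 0,"rx": 0,"ry": 0,"rz": 0},{"x": 0.22,"y": 0,"z": 0,"rx": 0,"ry": 0,"rz": 0},{"x": 0.22,"y": 0,"z": 0,"rx": 0,"ry": 0,"rz": 0},{"x": 0.22,"y": 0,"z": 0,"rx": 0,"ry": 0,"rz": 0},{"x": 0.17,"y": 0,"z": 0,"rx": 0,"ry": 0,"rz": 0},{"x": 0,"y": 0,"z": 0,"rx": 0,"ry": 0,"rz": 0}]}}

```text
clock: 7.28
tool_pos: [0.4888, 0.3215, 0.0124]
orientation: [179.8, 0.1, 167.6]
force: [4.7, 1.2, 2.5]
opening: 0.0548
gripper_force: 1.8
```

```bash
python3 -c "
from h import *
import cv2
delta(*c2w(-.01,.042),.010)
w=cams.snapshot('wrist');s=cams.snapshot('scene')[180:320,90:290]
cv2.imwrite('pics/w2.png',np.hstack([cv2.resize(w,(400,300)),cv2.resize(s,(400,300),interpolation=2)]))"
```

```text
t 7.275 tcp [0.4888 0.3215 0.0124] [179.8393   0.1076 167.6212] F [4.7411 1.1661 2.4879] op 0.05478125654501381 1.7806468158960342
units [ 0.0437 -0.0656  0.0974]
```

View pics/w2.png

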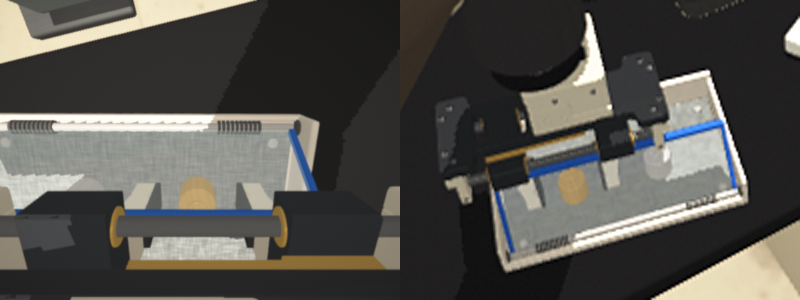

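The flap bar rests on the fingers, and the brass at (198,193) is centred between them at columns 150 and 247. The steel hasn't moved. Closing now.

Call:
{"op": "play_rows", "data": {"motion": [{"x": 0,"y": 0,"z": 0.06,"rx": 0,"ry": 0,"rz": 0},{"x": 0.04,"y": -0.04,"z": 0,"rx": 0,"ry": 0,"rz": 0},{"x": 0,"y": 0,"z": 0,"rx": 0,"ry": 0,"rz": 0},{"x": 0,"y": 0,"z": 0,"rx": 0,"ry": 0,"rz": 0},{"x": 0,"y": 0,"z": 0,"rx": 0,"ry": 0,"rz": 0},{"x": 0,"y": 0,"z": 0,"rx": 0,"ry": 0,"rz": 0}], "fingers": -1}}

```text
clock: 8.12
tool_pos: [0.4863, 0.3195, 0.0096]
orientation: [-180.0, -0.0, 167.6]
force: [3.1, 1.8, -0.8]
opening: 0.0248
gripper_force: 30.3
```

Call:
{"op": "play_rows", "data": {"motion": [{"x": 0,"y": 0,"z": -0.15,"rx": 0,"ry": 0,"rz": 0},{"x": 0,"y": 0,"z": -0.15,"rx": 0,"ry": 0,"rz": 0},{"x": -0.2,"y": 0,"z": 0,"rx": 0,"ry": 0,"rz": 0},{"x": -0.25,"y": 0,"z": 0,"rx": 0,"ry": 0,"rz": 0},{"x": -0.25,"y": 0,"z": 0,"rx": 0,"ry": 0,"rz": 0},{"x": -0.25,"y": 0,"z": 0,"rx": 0,"ry": 0,"rz": 0},{"x": -0.25,"y": 0,"z": 0,"rx": 0,"ry": 0,"rz": 0},{"x": -0.25,"y": 0,"z": 0,"rx": 0,"ry": 0,"rz": 0},{"x": -0.25,"y": 0,"z": 0,"rx": 0,"ry": 0,"rz": 0},{"x": -0.08,"y": 0,"z": 0,"rx": 0,"ry": 0,"rz": 0},{"x": 0,"y": 0,"z": 0,"rx": 0,"ry": 0,"rz": 0}]}}

```text
clock: 9.5
tool_pos: [0.5301, 0.31, 0.0172]
orientation: [-180.0, -0.0, 167.6]
force: [0.5, 0.4, -1.7]
opening: 0.025
gripper_force: 30.0
```

```bash
python3 -c "
from h import *
import cv2
delta(*c2w(.034,.042),.16)
w=cams.snapshot('wrist');s=cams.snapshot('scene')[180:320,90:290]
cv2.imwrite('pics/w3.png',np.hstack([cv2.resize(w,(400,300)),cv2.resize(s,(400,300),interpolation=2)]))"
```

```text
t 9.5 tcp [0.5301 0.31   0.0172] [-179.9948   -0.005   167.5889] F [ 0.5111  0.3986 -1.7404] op 0.024995959174296346 29.994468813529238
units [-0.0041  0.0286 -5.7107]
```

View pics/w3.png

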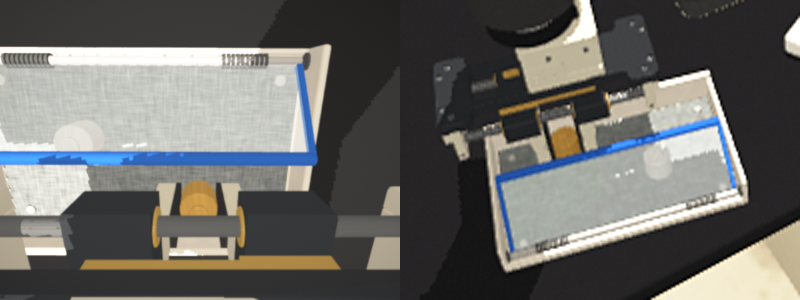

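The brass at (198,200) is in the fingers. The flap is shut, and the steel is standing at (657,160). Next I lift and carry it to the pan.

Call:
{"op": "play_rows", "data": {"motion": [{"x": 0,"y": 0,"z": -0.5,"rx": 0,"ry": 0,"rz": 0},{"x": 0,"y": 0,"z": -1,"rx": 0,"ry": 0,"rz": 0},{"x": 0,"y": 0,"z": -1,"rx": 0,"ry": 0,"rz": 0},{"x": 0,"y": 0,"z": -1,"rx": 0,"ry": 0,"rz": 0},{"x": 0,"y": 0,"z": -1,"rx": 0,"ry": 0,"rz": 0},{"x": 0,"y": 0,"z": -1,"rx": 0,"ry": 0,"rz": 0},{"x": 0,"y": 0,"z": -0.5,"rx": 0,"ry": 0,"rz": 0}]}}

```text
clock: 10.48
tool_pos: [0.5304, 0.3106, 0.1697]
orientation: [179.9, 0.1, 167.6]
force: [-0.4, -0.3, -0.9]
opening: 0.0248
gripper_force: 30.0
```

Call:
{"op": "play_rows", "data": {"motion": [{"x": -0.1,"y": -0.5,"z": 0,"rx": 0,"ry": 0,"rz": 0},{"x": -0.2,"y": -1,"z": 0,"rx": 0,"ry": 0,"rz": 0},{"x": -0.2,"y": -1,"z": 0,"rx": 0,"ry": 0,"rz": 0},{"x": -0.2,"y": -1,"z": 0,"rx": 0,"ry": 0,"rz": 0},{"x": -0.2,"y": -1,"z": 0,"rx": 0,"ry": 0,"rz": 0},{"x": -0.2,"y": -1,"z": 0,"rx": 0,"ry": 0,"rz": 0},{"x": -0.2,"y": -1,"z": 0,"rx": 0,"ry": 0,"rz": 0},{"x": -0.2,"y": -1,"z": 0,"rx": 0,"ry": 0,"rz": 0},{"x": -0.2,"y": -1,"z": 0,"rx": 0,"ry": 0,"rz": 0},{"x": -0.2,"y": -1,"z": 0,"rx": 0,"ry": 0,"rz": 0},{"x": -0.2,"y": -1,"z": 0,"rx": 0,"ry": 0,"rz": 0},{"x": -0.2,"y": -1,"z": 0,"rx": 0,"ry": 0,"rz": 0},{"x": -0.2,"y": -1,"z": 0,"rx": 0,"ry": 0,"rz": 0},{"x": -0.2,"y": -1,"z": 0,"rx": 0,"ry": 0,"rz": 0},{"x": -0.2,"y": -1,"z": 0,"rx": 0,"ry": 0,"rz": 0},{"x": -0.2,"y": -1,"z": 0,"rx": 0,"ry": 0,"rz": 0},{"x": -0.2,"y": -1,"z": 0,"rx": 0,"ry": 0,"rz": 0},{"x": -0.2,"y": -1,"z": 0,"rx": 0,"ry": 0,"rz": 0},{"x": -0.2,"y": -1,"z": 0,"rx": 0,"ry": 0,"rz": 0},{"x": -0.2,"y": -1,"z": 0,"rx": 0,"ry": 0,"rz": 0}]}}

```text
clock: 12.98
tool_pos: [0.52, -0.1886, 0.1674]
orientation: [180.0, 0.0, 167.6]
force: [0.2, 0.4, -1.3]
opening: 0.025
gripper_force: 30.0
```

```bash
python3 -c "
from h import *
delta(.5165,-.185,.054)"
```

```text
t 12.975 tcp [ 0.52   -0.1886  0.1674] [179.9978   0.0113 167.5882] F [ 0.1709  0.3701 -1.266 ] op 0.024961263564459858 29.99512620968744
units [0.1673 0.1114 4.5353]
```

Call:
{"op": "play_rows", "data": {"motion": [{"x": 0.08,"y": 0.05,"z": 0.5,"rx": 0,"ry": 0,"rz": 0},{"x": 0.08,"y": 0.06,"z": 0.8,"rx": 0,"ry": 0,"rz": 0},{"x": 0,"y": 0,"z": 0.8,"rx": 0,"ry": 0,"rz": 0},{"x": 0,"y": 0,"z": 0.8,"rx": 0,"ry": 0,"rz": 0},{"x": 0,"y": 0,"z": 0.7,"rx": 0,"ry": 0,"rz": 0},{"x": 0,"y": 0,"z": 0.5,"rx": 0,"ry": 0,"rz": 0},{"x": 0,"y": 0,"z": 0.35,"rx": 0,"ry": 0,"rz": 0},{"x": 0,"y": 0,"z": 0,"rx": 0,"ry": 0,"rz": 0},{"x": 0,"y": 0,"z": 0,"rx": 0,"ry": 0,"rz": 0}]}}

```text
clock: 14.1
tool_pos: [0.5177, -0.1835, 0.0566]
orientation: [180.0, 0.0, 167.6]
force: [-0.9, -0.3, -2.3]
opening: 0.0249
gripper_force: 30.0
```

```bash
python3 -c "
from h import *
import cv2
delta(.5165,-.185,.0496)
w=cams.snapshot('wrist');s=cams.snapshot('scene')[100:220,320:480]
cv2.imwrite('pics/w4.png',np.hstack([cv2.resize(w,(400,300)),cv2.resize(s,(400,300),interpolation=2)]))"
```

```text
t 14.1 tcp [ 0.5177 -0.1835  0.0566] [179.9958   0.0487 167.61  ] F [-0.9497 -0.2718 -2.2625] op 0.024918956466818763 29.994589540874586
units [ 0.0329 -0.0701  0.2785]
```

View pics/w4.png

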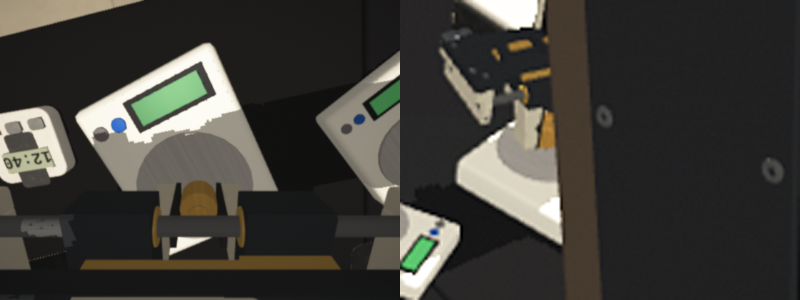

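The weight at (198,200) hangs over the pan, whose middle is near column 195. I'll creep down until it touches.

Call:
{"op": "play_rows", "data": {"motion": [{"x": 0.03,"y": -0.05,"z": 0.06,"rx": 0,"ry": 0,"rz": 0},{"x": 0,"y": 0,"z": 0.06,"rx": 0,"ry": 0,"rz": 0},{"x": 0,"y": 0,"z": 0.04,"rx": 0,"ry": 0,"rz": 0},{"x": 0,"y": 0,"z": 0.04,"rx": 0,"ry": 0,"rz": 0},{"x": 0,"y": 0,"z": 0,"rx": 0,"ry": 0,"rz": 0},{"x": 0,"y": 0,"z": 0,"rx": 0,"ry": 0,"rz": 0}]}}

```text
clock: 14.95
tool_pos: [0.5163, -0.1845, 0.0511]
orientation: [-180.0, 0.0, 167.6]
force: [0.4, -0.2, -0.8]
opening: 0.0248
gripper_force: 30.0
```

Call:
{"op": "play_rows", "data": {"motion": [{"x": 0,"y": 0,"z": 0.02,"rx": 0,"ry": 0,"rz": 0},{"x": 0,"y": 0,"z": 0.02,"rx": 0,"ry": 0,"rz": 0},{"x": 0,"y": 0,"z": 0,"rx": 0,"ry": 0,"rz": 0},{"x": 0,"y": 0,"z": 0,"rx": 0,"ry": 0,"rz": 0}]}}

```text
clock: 15.45
tool_pos: [0.5163, -0.1845, 0.0501]
orientation: [180.0, 0.0, 167.6]
force: [0.4, -0.9, -1.7]
opening: 0.0249
gripper_force: 30.0
```

Call:
{"op": "play_rows", "data": {"motion": [{"x": 0,"y": 0,"z": 0.02,"rx": 0,"ry": 0,"rz": 0},{"x": 0,"y": 0,"z": 0.02,"rx": 0,"ry": 0,"rz": 0},{"x": 0,"y": 0,"z": 0,"rx": 0,"ry": 0,"rz": 0},{"x": 0,"y": 0,"z": 0,"rx": 0,"ry": 0,"rz": 0}]}}

```text
clock: 15.95
tool_pos: [0.5163, -0.1845, 0.0496]
orientation: [-180.0, 0.0, 167.6]
force: [-3.0, 1.0, 5.3]
opening: 0.0249
gripper_force: 30.0
```

It has touched, at 5 N. Releasing now.

Call:
{"op": "play_rows", "data": {"motion": [{"x": 0,"y": 0,"z": 0,"rx": 0,"ry": 0,"rz": 0},{"x": 0,"y": 0,"z": 0,"rx": 0,"ry": 0,"rz": 0},{"x": 0,"y": 0,"z": 0,"rx": 0,"ry": 0,"rz": 0},{"x": 0,"y": 0,"z": 0,"rx": 0,"ry": 0,"rz": 0}], "fingers": 0.25}}

```text
clock: 16.45
tool_pos: [0.5163, -0.1845, 0.049]
orientation: [-180.0, -0.0, 167.6]
force: [-0.4, -0.1, -0.7]
opening: 0.054
gripper_force: 0.0
```

Call:
{"op": "play_rows", "data": {"motion": [{"x": 0,"y": 0,"z": -0.2,"rx": 0,"ry": 0,"rz": 0},{"x": 0,"y": 0,"z": -0.5,"rx": 0,"ry": 0,"rz": 0},{"x": 0,"y": 0,"z": -1,"rx": 0,"ry": 0,"rz": 0},{"x": 0,"y": 0,"z": -1,"rx": 0,"ry": 0,"rz": 0},{"x": -0.5,"y": 0,"z": -1,"rx": 0,"ry": 0,"rz": 0},{"x": -1,"y": 0,"z": -1,"rx": 0,"ry": 0,"rz": 0},{"x": -1,"y": 0,"z": -0.5,"rx": 0,"ry": 0,"rz": 0},{"x": -1,"y": 0,"z": 0,"rx": 0,"ry": 0,"rz": 0},{"x": 0,"y": 0,"z": 0,"rx": 0,"ry": 0,"rz": 0},{"x": 0,"y": 0,"z": 0,"rx": 0,"ry": 0,"rz": 0}]}}

```text
clock: 17.7
tool_pos: [0.6011, -0.2032, 0.1793]
orientation: [180.0, -0.0, 167.6]
force: [-1.1, 0.0, 0.3]
opening: 0.0548
gripper_force: 0.0
```

```bash
python3 -c "
from h import *
import cv2
w=cams.snapshot('wrist');s=cams.snapshot('scene')[205:310,120:270]
cv2.imwrite('pics/w5.png',np.hstack([cv2.resize(w,(400,300)),cv2.resize(s,(400,280),interpolation=2)[:,:] if 0 else cv2.resize(s,(400,300),interpolation=2)]))"
```

```text
(no output)
```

View pics/w5.png

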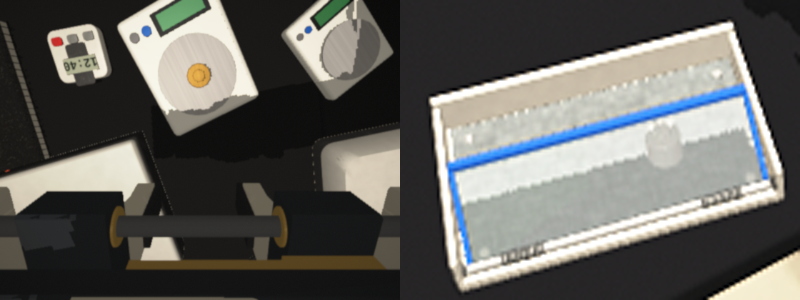

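The brass stands upright at (199,75) near the middle of the larger pan, centred at about (197,74). The flap is shut, the steel is in its place, and the arm is clear, so I'm handing in.

```bash
python3 -c "
from plant import workorder
print(workorder.close_job())"
```

```text
the job is handed in; nothing more can be done
None
```

The job is handed in at about 18 s: the brass weight stands upright near the middle of the larger balance's pan, the flap has sprung shut, and the steel weight was left in its place.

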